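# Fit the keyed template insert into the sloped jig and cam it tight

### The arm

A 6-joint arm with a two-finger parallel gripper is mounted at the origin on the work surface. World frame = base frame: x ahead of the robot, y to its left, z up, the work surface at z = 0. Lengths are in m, angles in rad, forces in N, time in s.
With the tool pointing down it reaches from about 0.25 to 0.725 m from the base axis. Payload 4 kg.
Tool frame: the origin (TCP) lies on the centre line of the jaws, within the pads' length; the fingertips stand 11 mm ahead of it and the grasp point (between the pads) lies 8 mm behind it (bot.nose_length is the distance from the TCP to the fingertips, in m); z points along the fingers, y is the direction in which the jaws open and shut (so a half turn about z gives the same grasp; the last joint's range is limited). The gripper opens to 85 mm and grips with 20 to 120 N. Pads are 22 mm wide; open, the fingers measure 114 mm over their backs; the gripper's body (76 mm by 85 mm) begins 54 mm behind the grasp point. The pads swing forward as they close: fully open they stand 13 mm farther back than shut.
Start: joints at [1.201, 0.241, 0.005, 1.335, 0, 1.571], TCP at [0.181, 0.466, 0.242] pointing down, gripper open.
Joint ranges: [-2.72, 2.72], [-1.05, 1.87], [-1.09, 1.28], [-1.99, 2.15], [-1.42, 1.44], [-3.14, 3.14]. Speed limits (rad/s): [2.79, 2.79, 3.14, 3.14, 3.14, 3.14].

### API

Orientations are given as a unit quaternion [x, y, z, w].
In Python, from workcell import bot gives the robot as it stands.
- The arm moves only by the tool play_rows, never from a script. Its argument "plan" is one flat list of numbers, 6 for each row, row after row: the shift along the tool's x, y, z in mm, then the turn, a rotation vector about the tool's x, y, z in rad. A call has 1 to 20 rows; each row shifts and turns the commanded pose from where the row before left it, along the tool's axes as they then stand; what a row does not reach is not made up. A row lasts 1/8 s, in which the tool goes at most 62.5 mm and 10.7 degrees, less where a joint would pass 70% of its speed; a pose out of reach is approached as far as the arm can. A call with a gripper value outside its range is refused whole. "hand" is the opening in per cent of the stroke, from 0 (shut) to 100 (fully open), set as the call begins (left out, the last holds). The fingers move at their own pace and stop on an object; the grip force is fixed at half the most. Time passes only in rows, so rows that do not move let the fingers close. It gives the time, the measured TCP pose, the force and the opening at its end, in the units of the state.
- bot.get_obs(): the state, without advancing time (a new reading comes with each control period).
- bot.camera(name): name is "scene" or "top" or "wrist"; returns a dict with "frame" (384x512x3 uint8, blue, green, red), "range_z" (384x512 float32, m along the optical axis (not along the pixel's ray), 0 where there is no reading), "K" (3x3 intrinsics, pixels), "cam_to_world" (4x4, takes a point from camera to world coordinates). Camera axes: x right, y down, z forward; pixel columns grow to the right and rows downward; lengths in m; the calibration is good to about 2 mm. A picture is of the moment at which its call begins.
- bot.job_done(): hands the job in, once; it reports no verdict.
Trained networks look in the newest picture that a camera, given by its name, has taken for a name from the list of things; names that differ only in an ending like _2 or _b are one class to them, and where a whole thing is asked for, a point or a joint stands for the part that bears it (a point fixed in the world has none). Each returns a list of dicts, best first, with "p" (0 to 1); they miss things now and then, are a little off and sometimes report something else, mostly with a low value. They report only what shows in the picture. A call takes as long as a camera call.
- bot.outline_of(query, camera): "mask" (384x512 bool, what is visible of it) and "point" ([row, column] in pixels, amid what is visible of it).
The state is a dict: "clock": time; "joint_pos": joint angles; "joint_vel": joint speeds; "tau": joint torques, N m; "eef_pos": TCP position; "tool_rot": TCP orientation; "ft_force": force on the tool from outside, world axes, zero at the start; "ft_torque": the same for the moment, N m; "grip_width": finger opening in m.
Only numpy, scipy, OpenCV 4.12 (cv2) and the standard library are available. Lean on these libraries where they do the work, as an engineer would, in place of code of your own. Each camera call takes 0.05 s, during which the arm holds its last target.

### The job

Two metal template inserts with wooden grips lie on the bench, mirror images of each other: pick the one whose outline matches the cutout in the sloped jig, turn it and lay it fully down flat in the cutout. Then swing the cam lever clockwise as far as it goes, so that its hook catches the insert's headed stud and draws the insert tight against the upper end of the cutout. Leave the mirror-image insert where it lies and do not knock over the bottle or the mug.

Things in the scene. Friction and masses are not known exactly. Their poses are not given: they have to be found in the camera images.
- insert: The insert that fits: aluminium plate 14 mm thick, 0.28 to 0.56 kg, flat on the bench, turned well away from the cutout's direction. Origin: underside, below the grip's middle; z up. Body spans x -50..40, y -38..38 mm; an offset tab spans x 40..75, y -2..38 (seen from above with the tab pointing away, the tab is on the left).
- grip (a point): Middle of the insert's dark wooden grip: a block 50 mm long (insert x), 22 mm wide (insert y), standing from 14 to 54 mm above the insert's underside; this point is at 34 mm. Axes as the insert's.
- stud (a point): Top of the headed steel stud on the insert's tab, at insert x 60, y 18, z 30 mm: neck 8 mm in diameter, head 16 mm in diameter and 5 mm thick, 11 mm clear under it. Axes as the insert's.
- mirror_insert: The lookalike that does not fit: same sizes, grip and stud, but mirrored (tab at y -38..2, on the right when it points away). Flat on the bench; which of the two lies nearer the jig changes.
- nest: Fixed plywood board of the jig, 237 x 150 mm, sloping up 30 degrees away from the robot, with a black-floored cutout. Origin on the cutout's floor; x up the slope, y left, z square out of the board. Cutout: x -55..43, y -40..40 mm plus x 43..75, y -4..40. The insert's frame coincides with this one when fully down and drawn tight; play before that: 5 mm along x (insert x -5..0), 2 mm each way in y.
- face (a point): Point on the jig board's face plane straight above the nest origin: the cutout is 12 mm deep, so the seated insert stands 2 mm proud. The board is 30 mm wide or more all round the cutout. Axes as the nest's.
- cam_axis (a point): Where the cam's axis meets the board's face: nest x 96, y 18, z 12 mm; the axis runs along the nest's z. The flat steel hook (nest z 16..22 mm, up to 58 mm from the axis) sweeps over the tab and under the stud's head; while the cam is open the stud's place is free.
- cam (a joint): Cam angle: starts open at 0 to 0.12, grows clockwise seen from above the board, stop at 1.885 rad. Lever points along nest +x (up the slope) at 0 and swings by the right (-y side) to point right, slightly down the slope, at the stop. The hook's spiral inner edge catches the stud from about 1.3 rad on and draws the insert up. A push of 2 to 10 N at the post turns it all the way. Stays where left.
- post (a point): Mid-height of the cam lever's upright black post, 70 mm from the cam axis. Post: 18 mm in diameter, along the nest's z from 28 to 68 mm (this point at 48), free all round; the lever arm under it is 16 mm wide. Axes turn with the cam: x outward along the lever, z square out of the board.
- finish_bottle: Upright white bottle with black cap, 48 mm in diameter, 110 mm tall, at the far side. Origin at its base, z up.
- brush_mug: Upright white mug, 76 mm in diameter, 90 mm tall, at the far side. Origin at its base, z up.

How it is judged:
By the outcome, as a careful person would: the job done as asked, in the order asked, and still so for the second after the job is handed in, with the robot touching nothing.
It also fails if it takes over 58 s, if anything falls off the work surface, if the arm or the gripper's body presses on something with over 40 N, if the wrist force passes 120 N, or if a joint passes its speed limit or range.

## Working session

There is one attempt and no reset: what is moved stays moved. The work goes in short steps, Python scripts to look and compute and a tool call to move; the robot and the scene stay as the last step left them, time stands still between calls to the robot, and variables do not carry over. Pictures are saved under pics/ and viewed, and the job is handed in when it is done.

Besides the shell and the picture viewer there is one more tool, called in YAML: its name, and indented under it one key for each argument. play_rows: Moves the arm, as the interface text tells. Its arguments: {"type":"object","properties":{"plan":{"type":"array","items":{"type":"number"}},"hand":{"type":"number"}},"required":["plan"]}

```bash
ls; mkdir -p pics; python3 - <<'E'
from workcell import bot
import cv2, numpy as np
print(bot.get_obs())
for n in ["scene","top"]:
    c=bot.camera(n); cv2.imwrite(f"pics/{n}0.png",c["frame"]); np.savez(f"{n}0.npz",**c)
    print(n,c["K"],c["cam_to_world"])
    for q in ["insert","mirror_insert","nest","post","stud","grip","finish_bottle","brush_mug"]:
        for r in bot.outline_of(q,n): print(n,q,r["p"],r["point"],r["mask"].sum())
E
```

```text
pics
{'clock': 0.0, 'joint_pos': array([ 1.20100523e+00,  2.41432697e-01,  3.73608807e-03,  1.33517235e+00,
       -2.73838583e-05,  1.57076918e+00]), 'joint_vel': array([-0.00027866,  0.00117379,  0.00061704, -0.00123605, -0.00149433,
       -0.00057543]), 'tau': array([-1.33301346e-04, -3.72315574e+01,  2.52410245e+01,  1.71528367e-02,
       -1.99162600e-04, -1.48362624e-06]), 'eef_pos': array([0.18050353, 0.46564577, 0.24140759]), 'tool_rot': array([ 1.83830410e-01,  9.82957428e-01, -1.02116699e-03, -1.77075599e-04]), 'ft_force': array([-0.1287768,  0.0603942,  0.0693101]), 'ft_torque': array([ 0.00175008, -0.02412664, -0.02985092]), 'grip_width': 0.0855211850369429}
scene [[367.7725987    0.         246.84171814]
 [  0.         367.7725987  189.9496823 ]
 [  0.           0.           1.        ]] [[-0.35510249  0.65267774 -0.66926377  1.20766612]
 [ 0.93463389  0.23330885 -0.26837749  0.20848036]
 [-0.01901885 -0.72081811 -0.69286328  0.80453702]
 [ 0.          0.          0.          1.        ]]
scene insert 0.61 [179.9, 188.5] 591
scene mirror_insert 0.82 [210.1, 245.7] 819
s
[... 343 characters left out ...]
736]
 [  0.           0.           1.        ]] [[-0.03050536 -0.9927199   0.11651879  0.46245404]
 [-0.99953198  0.03003009 -0.00583264 -0.03708211]
 [ 0.0022911  -0.11664218 -0.99317136  0.99125408]
 [ 0.          0.          0.          1.        ]]
top insert 0.61 [240.2, 356.6] 1554
top mirror_insert 0.94 [216.7, 270.8] 1465
top nest 0.73 [220.5, 149.7] 7426
top nest 0.28 [240.0, 358.7] 1495
top post 0.75 [194.1, 136.0] 787
top post 0.38 [137.6, 317.4] 1221
top stud 0.72 [241.4, 359.1] 1534
top grip 0.61 [240.2, 360.7] 1486
top finish_bottle 0.89 [134.8, 267.0] 451
top finish_bottle 0.39 [192.0, 133.9] 747
top finish_bottle 0.24 [220.4, 149.6] 7408
top brush_mug 0.56 [135.8, 315.3] 1268
```

View pics/top0.png

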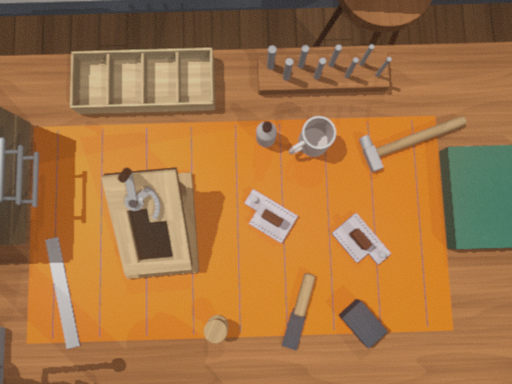

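View pics/scene0.png

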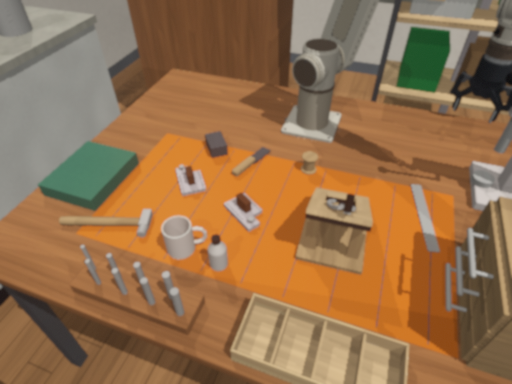

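```bash
python3 - <<'E'
import cv2, numpy as np
f=np.load("top0.npz")["frame"]
a=cv2.resize(f[170:290,220:410],None,fx=4,fy=4,interpolation=cv2.INTER_CUBIC)
cv2.imwrite("pics/crop_ins.png",a)
a=cv2.resize(f[130:300,80:230],None,fx=3.5,fy=3.5,interpolation=cv2.INTER_CUBIC)
cv2.imwrite("pics/crop_nest.png",a)
E
```

```text
(no output)
```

View pics/crop_ins.png

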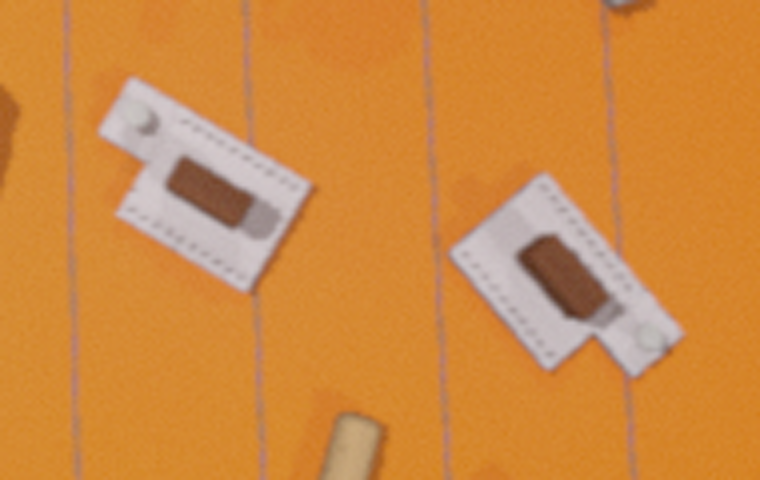

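View pics/crop_nest.png

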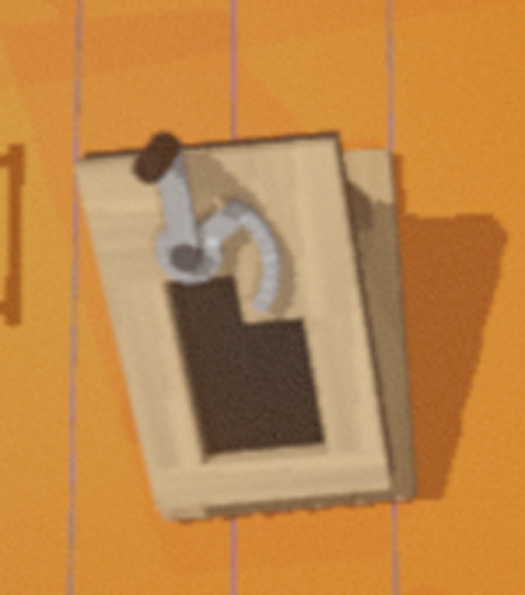

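The top view shows the jig on the left (cutout about col 150, row 240) with its tab on the left side, pointing away. The insert on the right (col 357, row 240) has its tab pointing to the lower right. It lies on the left when the tab points away, so this one fits. The insert at (271, 217) is the mirror. Next I'll measure the poses.

```bash
cat > h.py <<'E'
import numpy as np, cv2
from scipy.optimize import minimize
from scipy.spatial.transform import Rotation as R
def pts(c,mask):
    K=c["K"];T=c["cam_to_world"];z=c["range_z"]
    v,u=np.nonzero(mask&(z>0));d=z[v,u]
    p=np.stack([(u-K[0,2])/K[0,0]*d,(v-K[1,2])/K[1,1]*d,d],1)
    return p@T[:3,:3].T+T[:3,3],u,v
def proj(c,P):
    T=np.linalg.inv(c["cam_to_world"]);q=np.asarray(P)@T[:3,:3].T+T[:3,3]
    return q[:,:2]/q[:,2:]*[c["K"][0,0],c["K"][1,1]]+[c["K"][0,2],c["K"][1,2]]
def onplane(c,uv,n,d):  # n.p=d
    uv=np.atleast_2d(uv);K=c["K"];T=c["cam_to_world"]
    r=np.stack([(uv[:,0]-K[0,2])/K[0,0],(uv[:,1]-K[1,2])/K[1,1],np.ones(len(uv))],1)@T[:3,:3].T
    o=T[:3,3];t=(d-n@o)/(r@n);return o+r*t[:,None]
INS=np.array([[-50,-38],[40,-38],[40,-2],[75,-2],[75,38],[-50,38]])/1000
CUT=np.array([[-55,-40],[43,-40],[43,-4],[75,-4],[75,40],[-55,40]])/1000
E
python3 - <<'E'
from h import *
c=dict(np.load("top0.npz"));f=c["frame"].astype(int)
b,g,r=f[...,0],f[...,1],f[...,2]
# board plane
m=np.zeros(b.shape,bool);m[160:280,100:200]=1
P,u,v=pts(c,m)
s=(P[:,2]>.02)
rng=np.random.default_rng(0);best=0
Q=P[s]
for _ in range(2000):
    a=Q[rng.choice(len(Q),3,False)];n=np.cross(a[1]-a[0],a[2]-a[0]);n/=np.linalg.norm(n)+1e-12
    if n[2]<0:n=-n
    if abs(n[2]-.866)>.05: continue
    i=abs((Q-a[0])@n)<.003
    if i.sum()>best: best=i.sum();I=i
for _ in range(3):
    q=Q[I];ce=q.mean(0);n=np.linalg.svd(q-ce)[2][2];n*=np.sign(n[2]);I=abs((Q-ce)@n)<.003
print("plane",n,n@ce,I.sum(),"tilt",np.degrees(np.arccos(n[2])),"yaw",np.degrees(np.arctan2(-n[1],-n[0])))
np.savez("plane.npz",n=n,d=n@ce)
# table depth near inserts
for nm,(r0,r1,c0,c1) in dict(i=(205,270,325,395),m=(185,250,240,305)).items():
    m=np.zeros(b.shape,bool);m[r0:r1,c0:c1]=1
    sat=f.max(2)-f.min(2)
    w=m&(sat<70)&(b>100)
    w=cv2.morphologyEx(w.astype(np.uint8),cv2.MORPH_CLOSE,np.ones((3,3)))
    cs,_=cv2.findContours(w,cv2.RETR_EXTERNAL,cv2.CHAIN_APPROX_NONE)
    k=max(cs,key=cv2.contourArea);w=cv2.drawContours(np.zeros_like(w),[k],-1,1,-1)
    print(nm,cv2.contourArea(k)); np.save(f"w_{nm}.npy",w)
    poly=INS if nm=="i" else INS*[1,-1]
    z=.014
    def corners(x):
        C,S=np.cos(x[2]),np.sin(x[2]);p=poly@np.array([[C,S],[-S,C]])+x[:2]
        return p
    S=8
    def cost(x):
        p=proj(c,np.c_[corners(x),np.full(6,z)])
        im=np.zeros((r1-r0)*S*(c1-c0)*S,np.uint8).reshape((r1-r0)*S,-1)
        cv2.fillPoly(im,[np.round((p-[c0,r0]+.5)*S).astype(np.int32)],1)
        im=cv2.resize(im.astype(np.float32),(c1-c0,r1-r0),interpolation=cv2.INTER_AREA)
        return abs(im-w[r0:r1,c0:c1]).sum()
    vv,uu=np.nonzero(w);p0=onplane(c,[uu.mean(),vv.mean()],np.array([0,0,1.]),z)[0]
    bb=None
    for a in np.arange(0,2*np.pi,np.pi/8):
        rr=minimize(cost,[p0[0],p0[1],a],method="Nelder-Mead",options=dict(initial_simplex=[[p0[0],p0[1],a],[p0[0]+.015,p0[1],a],[p0[0],p0[1]+.015,a],[p0[0],p0[1],a+.3]]))
        if bb is None or rr.fun<bb.fun: bb=rr
    print(nm,bb.x,np.degrees(bb.x[2]),bb.fun,w.sum())
    P,_,_=pts(c,w>0);print("z med plate",np.median(P[:,2]))
# grip by colour
P,uu,vv=pts(c,np.ones(b.shape,bool))
s=(uu>340)&(uu<380)&(vv>220)&(vv<262)&(P[:,2]>.045);print("grip top",P[s].mean(0),s.sum(),P[s][:,2].max())
E
```

```text
plane [-0.49954348 -0.02898215  0.86580387] -0.15672816403916306 4522 tilt 30.025376101872123 yaw 3.3204229698561205
i 1476.5
i [ 0.45865306 -0.28519079  3.8062086 ] 218.0796886367844 66.71875 1543
z med plate 0.01353970896520773
m 1425.5
m [ 0.51408093 -0.08282574  0.99648937] 57.09463497414335 52.875 1497
z med plate 0.013446127619630044
grip top [ 0.45900069 -0.28456296  0.05236774] 222 0.05745047040027973
```

```bash
cat > nestfit.py <<'E'
from h import *
def fit(c,x0,box,thr=75,S=6,tilt=np.radians(30),d=None):
    f=c["frame"].astype(int);r0,r1,c0,c1=box
    w=(f.max(2)<thr)[r0:r1,c0:c1].astype(np.uint8)
    n_,l,st,_=cv2.connectedComponentsWithStats(w);k=1+np.argmax(st[1:,4]);w=(l==k).astype(np.float32)
    def pose(x):
        Rm=R.from_euler("zy",[x[2],-tilt]).as_matrix()
        n=Rm[:,2]
        # origin: xy given, z from the face plane
        zf=(d-n[0]*x[0]-n[1]*x[1])/n[2]   # z of face-plane at (x,y) of point 'face'
        face=np.array([x[0],x[1],zf]);return Rm,face
    def ras(p):
        im=np.zeros(((r1-r0)*S,(c1-c0)*S),np.uint8)
        cv2.fillPoly(im,[np.round((p-[c0,r0]+.5)*S).astype(np.int32)],1);return im
    def model(x):
        Rm,face=pose(x)
        a=ras(proj(c,face+np.c_[CUT,np.zeros(6)]@Rm.T));b=ras(proj(c,face+np.c_[CUT,np.full(6,-.012)]@Rm.T))
        return cv2.resize((a&b).astype(np.float32),(c1-c0,r1-r0),interpolation=cv2.INTER_AREA)
    cost=lambda x:abs(model(x)-w).sum()
    bb=None
    for k in range(8):
        z=np.array(x0)+np.random.default_rng(k).normal(0,[.006,.006,.04])
        rr=minimize(cost,z,method="Nelder-Mead",options=dict(initial_simplex=np.array([z,z+[.01,0,0],z+[0,.01,0],z+[0,0,.08]])))
        if bb is None or rr.fun<bb.fun:bb=rr
    Rm,face=pose(bb.x);return bb,Rm,face,w,model(bb.x)
E
python3 - <<'E'
from nestfit import *
c=dict(np.load("top0.npz"));pl=np.load("plane.npz")
p0=onplane(c,[[154,240]],pl["n"],float(pl["d"]))[0];print(p0)
for thr in(65,75,90,110):
    bb,Rm,face,w,mo=fit(c,[p0[0],p0[1],.058],(185,275,115,185),thr,d=float(pl["d"]))
    print(thr,bb.x,bb.fun,w.sum(),face,"origin",face-.012*Rm[:,2])
v=np.hstack([w*255,mo*255,abs(w-mo)*255]);cv2.imwrite("pics/nf.png",cv2.resize(v,None,fx=3,fy=3,interpolation=0))
np.savez("nest.npz",R=Rm,face=face)
# consistency of face plane given board outline; cam joint: post top location
P,u,v=pts(c,np.ones((384,512),bool));L=(P-(face-.012*Rm[:,2]))@Rm
s=(L[:,2]>.058)&(L[:,2]<.08)&(abs(L[:,0]-.12)<.12)&(abs(L[:,1])<.12);print("post top nest",L[s].mean(0),s.sum())
s=(abs(L[:,0])<.2)&(abs(L[:,1])<.15)&(abs(L[:,2]-.012)<.004);print("board extent",L[s].min(0),L[s].max(0))
E
```

```text
[0.47018529 0.17738677 0.09620064]Traceback (most recent call last):
  File "<stdin>", line 5, in <module>
  File "nestfit.py", line 5, in fit
    n_,l,st,_=cv2.connectedComponentsWithStats(w);k=1+np.argmax(st[1:,4]);w=(l==k).astype(np.float32)
                                                      ~~~~~~~~~^^^^^^^^^^
    return _wrapfunc(a, 'argmax', axis=axis, out=out, **kwds)
    return bound(*args, **kwds)
ValueError: attempt to get argmax of an empty sequence
```

```bash
cat > nf1.py <<'E'
from nestfit import *
c=dict(np.load("top0.npz"));pl=np.load("plane.npz")
print(c["frame"][240,150],c["frame"][235,160],c["frame"][240,180])
p0=onplane(c,[[154,240]],pl["n"],float(pl["d"]))[0];print(p0)
for thr in(85,95,105,120):
    try: bb,Rm,face,w,mo=fit(c,[p0[0],p0[1],.058],(185,275,115,185),thr,d=float(pl["d"]))
    except ValueError: continue
    print(thr,bb.x,bb.fun,w.sum(),face,"origin",face-.012*Rm[:,2])
v=np.hstack([w*255,mo*255,abs(w-mo)*255]);cv2.imwrite("pics/nf.png",cv2.resize(v,None,fx=3,fy=3,interpolation=0))
np.savez("nest.npz",R=Rm,face=face)
P,u,v=pts(c,np.ones((384,512),bool));L=(P-(face-.012*Rm[:,2]))@Rm
s=(L[:,2]>.058)&(L[:,2]<.08)&(abs(L[:,0]-.12)<.12)&(abs(L[:,1])<.12);print("post top nest",L[s].mean(0),s.sum())
s=(abs(L[:,0])<.2)&(abs(L[:,1])<.15)&(abs(L[:,2]-.012)<.004);print("board extent",L[s].min(0),L[s].max(0))
E
python3 nf1.py
```

```text
[47 60 76] [47 58 75] [134 173 199]
[0.47018529 0.17738677 0.09620064]
85 [0.4705144  0.18493957 0.06296651] 168.86111450195312 1348.0 [0.4705144  0.18493957 0.09067752] origin [0.4765144  0.18493957 0.08028521]
95 [0.47187572 0.18584531 0.05669995] 102.97222900390625 1419.0 [0.47187572 0.18584531 0.09146348] origin [0.47787572 0.18584531 0.08107117]
105 [0.47138036 0.18617746 0.05302595] 76.0 1459.0 [0.47138036 0.18617746 0.09117748] origin [0.47738036 0.18617746 0.08078518]
120 [0.4719562  0.18636617 0.05503222] 59.25 1514.0 [0.4719562  0.18636617 0.09150994] origin [0.4779562  0.18636617 0.08111764]
post top nest [0.17049187 0.00931383 0.07127824] 92
board extent [-0.19988201 -0.14991598  0.00800552] [0.15563119 0.14999975 0.01599915][ WARN:0@2.539] global loadsave.cpp:1063 imwrite_ Unsupported depth image for selected encoder is fallbacked to CV_8U.
```

View pics/nf.png

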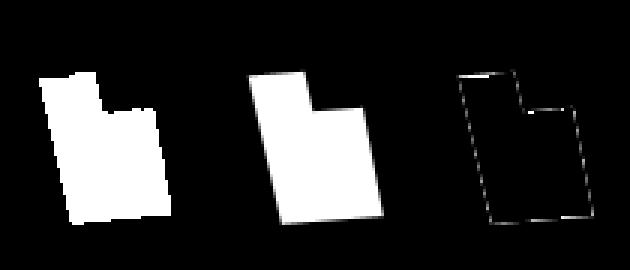

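```bash
sed -i 's/"zy"/"ZY"/' nestfit.py; python3 nf1.py 2>/dev/null
```

```text
[47 60 76] [47 58 75] [134 173 199]
[0.47018529 0.17738677 0.09620064]
85 [0.47187172 0.18632239 0.00130814] 187.61111450195312 1348.0 [0.47187172 0.18632239 0.09160166] origin [0.47787171 0.18633023 0.08120935]
95 [0.47155474 0.18556268 0.02605586] 128.44444274902344 1419.0 [0.47155474 0.18556268 0.09397692] origin [0.4775527  0.18571899 0.08358461]
105 [0.47127332 0.18538174 0.03566137] 98.13888549804688 1459.0 [0.47127332 0.18538174 0.09475872] origin [0.47726951 0.18559566 0.08436642]
120 [0.47194644 0.18513264 0.05231571] 64.30555725097656 1514.0 [0.47194644 0.18513264 0.0967208 ] origin [0.47793823 0.18544639 0.0863285 ]
post top nest [0.16749444 0.01394732 0.06730467] 84
board extent [-0.19999573 -0.1499837   0.00800398] [0.15371353 0.14981626 0.01599713]
```

```bash
cat > plan.py <<'E'
from h import *
def plan(p0,q0,p1,R1,n,dec=0):
    """n rows: straight world line + slerp; row shift along tool axes before its turn"""
    R0=R.from_quat(q0);R1=R.from_matrix(R1);rv=(R0.inv()*R1).as_rotvec()
    print("rotvec total",rv.round(3),"per row",(rv/n).round(4),"dist mm",(np.linalg.norm(p1-p0)*1e3).round(1))
    p=np.array(p0,float);Rc=R0;rows=[]
    rr=(rv/n).round(4)
    for k in range(n):
        tgt=p0+(p1-p0)*(k+1)/n
        s=(Rc.inv().apply(tgt-p)*1e3).round(dec)
        p=p+Rc.apply(s/1e3);Rc=Rc*R.from_rotvec(rr);rows+=[*[float(x)+0. for x in s],*[float(x)+0. for x in rr]]
    print("["+",".join("%g"%x for x in rows)+"]");print("end err mm",((p-p1)*1e3).round(2))
def down(yaw):
    x=np.array([np.cos(yaw),np.sin(yaw),0]);z=np.array([0,0,-1.]);return np.stack([x,np.cross(z,x),z],1)
E
python3 - <<'E'
from plan import *
from workcell import bot
o=bot.get_obs()
# offset 18mm up z; view height tcp .20
plan(o["eef_pos"],o["tool_rot"],np.array([.459,-.285,.20]),down(np.radians(38.08)),17)
E
```

```text
rotvec total [-0.     0.     2.107] per row [-0.     0.     0.124] dist mm 802.1
[-31,-35,2,0,0,0.124,-36,-31,3,0,0,0.124,-39,-27,2,0,0,0.124,-42,-22,3,0,0,0.124,-44,-16,2,0,0,0.124,-46,-10,3,0,0,0.124,-47,-5,2,0,0,0.124,-47,1,3,0,0,0.124,-46,7,2,0,0,0.124,-46,12,3,0,0,0.124,-43,18,2,0,0,0.124,-41,24,3,0,0,0.124,-38,28,2,0,0,0.124,-34,32,3,0,0,0.124,-30,37,2,0,0,0.124,-24,40,3,0,0,0.124,-20,43,2,0,0,0.124]
end err mm [0.25 0.07 0.39]
```

play_rows:
  plan: [-31,-35,2,0,0,0.124,-36,-31,3,0,0,0.124,-39,-27,2,0,0,0.124,-42,-22,3,0,0,0.124,-44,-16,2,0,0,0.124,-46,-10,3,0,0,0.124,-47,-5,2,0,0,0.124,-47,1,3,0,0,0.124,-46,7,2,0,0,0.124,-46,12,3,0,0,0.124,-43,18,2,0,0,0.124,-41,24,3,0,0,0.124,-38,28,2,0,0,0.124,-34,32,3,0,0,0.124,-30,37,2,0,0,0.124,-24,40,3,0,0,0.124,-20,43,2,0,0,0.124,0,0,0,0,0,0,0,0,0,0,0,0]
  hand: 70

```text
clock: 3.28
eef_pos: [0.4589, -0.2844, 0.2]
tool_rot: [0.945, 0.326, -0.0, -0.001]
ft_force: [0.5, 0.5, -0.5]
grip_width: 0.0597
```

```bash
python3 - <<'E'
from plan import *
from workcell import bot
o=bot.get_obs();print(o["clock"],o["eef_pos"],o["tool_rot"],o["joint_pos"].round(3))
c=bot.camera("wrist");cv2.imwrite("pics/w1.png",c["frame"]);np.savez("w1.npz",**c);print(c["cam_to_world"].round(3),c["K"])
c=bot.camera("top");cv2.imwrite("pics/t1.png",c["frame"]);np.savez("t1.npz",**c)
E
```

```text
3.275 [ 0.45891    -0.28444158  0.19999786] [ 9.45352486e-01  3.26049553e-01 -2.07198590e-04 -5.67966828e-04] [-0.555  0.341  0.032  1.262  0.     1.922]
[[ 0.617 -0.756 -0.22   0.515]
 [-0.787 -0.592 -0.172 -0.242]
 [ 0.     0.279 -0.96   0.331]
 [ 0.     0.     0.     1.   ]] [[312.50657515   0.         256.06149417]
 [  0.         312.50657515 198.38364912]
 [  0.           0.           1.        ]]
```

View pics/w1.png

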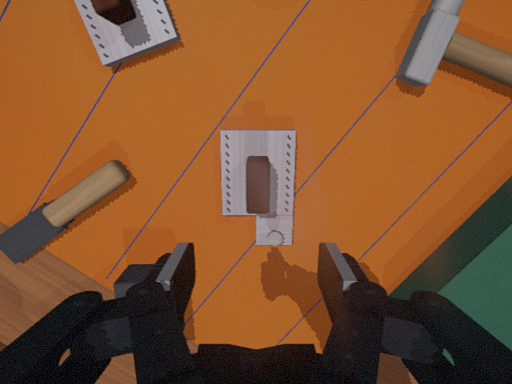

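```bash
cat > insfit.py <<'E'
from h import *
def insfit(c,box,x0,z=.014,S=6,dbg=None):
    r0,r1,c0,c1=box;f=c["frame"].astype(int)[r0:r1,c0:c1]
    w=((f.max(2)-f.min(2)<70)&(f[...,0]>95)).astype(np.uint8)
    w=cv2.morphologyEx(w,cv2.MORPH_CLOSE,np.ones((3,3)))
    cs,_=cv2.findContours(w,cv2.RETR_EXTERNAL,cv2.CHAIN_APPROX_NONE);k=max(cs,key=cv2.contourArea)
    w=cv2.drawContours(np.zeros_like(w),[k],-1,1,-1).astype(np.float32)
    def model(x):
        C,s=np.cos(x[2]),np.sin(x[2]);p=INS@np.array([[C,s],[-s,C]])+x[:2]
        p=proj(c,np.c_[p,np.full(6,z)]);im=np.zeros(((r1-r0)*S,(c1-c0)*S),np.uint8)
        cv2.fillPoly(im,[np.round((p-[c0,r0]+.5)*S).astype(np.int32)],1)
        return cv2.resize(im.astype(np.float32),(c1-c0,r1-r0),interpolation=cv2.INTER_AREA)
    cost=lambda x:abs(model(x)-w).sum();bb=None
    for k in range(6):
        q=np.array(x0)+np.random.default_rng(k).normal(0,[.004,.004,.03])
        rr=minimize(cost,q,method="Nelder-Mead",options=dict(initial_simplex=np.array([q,q+[.01,0,0],q+[0,.01,0],q+[0,0,.08]])))
        if bb is None or rr.fun<bb.fun:bb=rr
    if dbg:cv2.imwrite(dbg,cv2.resize((np.hstack([w,model(bb.x),abs(w-model(bb.x))])*255).astype(np.uint8),None,fx=2,fy=2,interpolation=0))
    return bb,w.sum()
E
python3 - <<'E'
from insfit import *
c=dict(np.load("w1.npz"))
bb,s=insfit(c,(115,255,205,310),[.459,-.285,3.806],dbg="pics/if.png");print(bb.x,bb.fun,s)
E
```

```text
[ 0.46010987 -0.28644853  3.80339928] 135.30557250976562 7397.0
```

View pics/if.png

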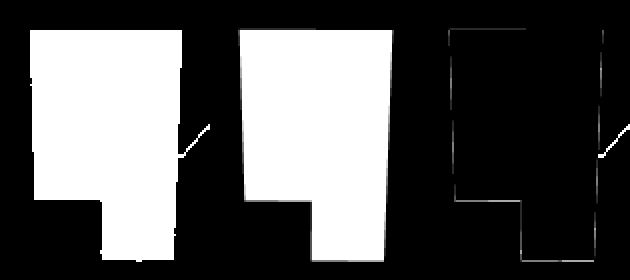

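```bash
python3 - <<'E'
from plan import *
from workcell import bot
print(bot.nose_length)
o=bot.get_obs()
plan(o["eef_pos"],o["tool_rot"],np.array([.460,-.286,.030]),down(3.803-np.pi),10)
E
```

```text
0.011
rotvec total [-0.    -0.     0.004] per row [-0.     -0.      0.0004] dist mm 170.5
[0,0,17,0,0,0.0004,0,0,17,0,0,0.0004,0,1,17,0,0,0.0004,0,0,17,0,0,0.0004,0,0,17,0,0,0.0004,0,0,17,0,0,0.0004,0,1,17,0,0,0.0004,0,0,17,0,0,0.0004,-1,0,17,0,0,0.0004,0,0,17,0,0,0.0004]
end err mm [-0.63  0.1   0.49]
```

play_rows:
  plan: [0,1,25,0,0,0.004,0,1,25,0,0,0,0,0,25,0,0,0,0,0,25,0,0,0,0,0,25,0,0,0,0,0,15,0,0,0,0,0,10,0,0,0,0,0,10,0,0,0,0,0,5,0,0,0,0,0,5,0,0,0,0,0,0,0,0,0,0,0,0,0,0,0]

```text
clock: 4.88
eef_pos: [0.4607, -0.2866, 0.0306]
tool_rot: [0.946, 0.324, 0.0, 0.0]
ft_force: [-0.7, 0.1, 0.6]
grip_width: 0.0599
```

play_rows:
  plan: [0,0,0,0,0,0,0,0,0,0,0,0,0,0,0,0,0,0,0,0,0,0,0,0,0,0,0,0,0,0,0,0,0,0,0,0]
  hand: 0

```text
clock: 5.62
eef_pos: [0.4606, -0.2864, 0.0306]
tool_rot: [0.946, 0.324, 0.0, 0.0]
ft_force: [-0.5, 1.2, 5.1]
grip_width: 0.021
```

```bash
cat > nf2.py <<'E'
from nestfit import *
import sys
c=dict(np.load("top0.npz"));pl=np.load("plane.npz")
n0=pl["n"];d0=float(pl["d"])
for thr in(110,125,140,155):
    yaw=.055
    for _ in range(3):
        # d for ideal normal so that plane matches measured one at the cutout
        xy=np.array([.472,.186]);zf=(d0-n0[:2]@xy)/n0[2]
        n=R.from_euler("ZY",[yaw,-np.pi/6]).as_matrix()[:,2];d=n@[*xy,zf]
        bb,Rm,face,w,mo=fit(c,[.472,.186,yaw],(185,275,115,185),thr,d=d);yaw=bb.x[2]
    print(thr,bb.x,bb.fun,w.sum(),face,"origin",face-.012*Rm[:,2])
    if thr==140: np.savez("nest.npz",R=Rm,face=face,o=face-.012*Rm[:,2])
E
python3 nf2.py
python3 - <<'E'
from plan import *
from workcell import bot
o=bot.get_obs();p=o["eef_pos"];N=np.load("nest.npz");Rn=N["R"]
Rt=np.stack([-Rn[:,0],Rn[:,1],-Rn[:,2]],1)
W=N["o"]+Rn@[-.03,-.17,.16];print(W)
up=p+[0,0,.2]
plan(up,o["tool_rot"],W,Rt,17)
E
```

```text
110 [0.47181498 0.18491228 0.0485536 ] 89.94444274902344 1479.0 [0.47181498 0.18491228 0.09799667] origin [0.47780791 0.18520349 0.08760436]
125 [0.47174592 0.18475997 0.05734912] 51.38888931274414 1541.0 [0.47174592 0.18475997 0.09764953] origin [0.47773606 0.18510387 0.08725722]
140 [0.47157671 0.18469637 0.06151052] 54.05555725097656 1591.0 [0.47157671 0.18469637 0.09751013] origin [0.47756536 0.1850652  0.08711783]
155 [0.47157331 0.18448401 0.07563671] 278.9166564941406 1841.0 [0.47157331 0.18448401 0.09756289] origin [0.47755616 0.1849374  0.08717058]
[0.38223522 0.00887188 0.21068189]
rotvec total [-0.661 -0.204 -2.469] per row [-0.0389 -0.012  -0.1452] dist mm 306.2
[7,-17,1,-0.0389,-0.012,-0.1452,9,-15,1,-0.0389,-0.012,-0.1452,12,-14,-1,-0.0389,-0.012,-0.1452,13,-12,0,-0.0389,-0.012,-0.1452,15,-10,-2,-0.0389,-0.012,-0.1452,16,-7,-2,-0.0389,-0.012,-0.1452,17,-6,-3,-0.0389,-0.012,-0.1452,18,-2,-2,-0.0389,-0.012,-0.1452,18,0,-3,-0.0389,-0.012,-0.1452,17,3,-4,-0.0389,-0.012,-0.1452,17,6,-3,-0.0389,-0.012,-0.1452,16,8,-3,-0.0389,-0.012,-0.1452,14,10,-3,-0.0389,-0.012,-0.1452,13,12,-3,-0.0389,-0.012,-0.1452,11,15,-2,-0.0389,-0.012,-0.1452,8,15,-2,-0.0389,-0.012,-0.1452,7,17,-2,-0.0389,-0.012,-0.1452]
end err mm [-0.62 -0.09  0.07]
```

play_rows:
  plan: [0,0,-10,0,0,0,0,0,-20,0,0,0,0,0,-30,0,0,0,0,0,-40,0,0,0,0,0,-40,0,0,0,0,0,-40,0,0,0,0,0,-20,0,0,0,0,0,0,0,0,0]

```text
clock: 6.62
eef_pos: [0.4611, -0.2869, 0.2316]
tool_rot: [0.946, 0.324, 0.001, 0.001]
ft_force: [0.5, 0.4, -4.7]
grip_width: 0.0211
```

play_rows:
  plan: [7,-17,1,-0.0389,-0.012,-0.1452,9,-15,1,-0.0389,-0.012,-0.1452,12,-14,-1,-0.0389,-0.012,-0.1452,13,-12,0,-0.0389,-0.012,-0.1452,15,-10,-2,-0.0389,-0.012,-0.1452,16,-7,-2,-0.0389,-0.012,-0.1452,17,-6,-3,-0.0389,-0.012,-0.1452,18,-2,-2,-0.0389,-0.012,-0.1452,18,0,-3,-0.0389,-0.012,-0.1452,17,3,-4,-0.0389,-0.012,-0.1452,17,6,-3,-0.0389,-0.012,-0.1452,16,8,-3,-0.0389,-0.012,-0.1452,14,10,-3,-0.0389,-0.012,-0.1452,13,12,-3,-0.0389,-0.012,-0.1452,11,15,-2,-0.0389,-0.012,-0.1452,8,15,-2,-0.0389,-0.012,-0.1452,7,17,-2,-0.0389,-0.012,-0.1452,0,0,0,0,0,0,0,0,0,0,0,0]

```text
clock: 9.0
eef_pos: [0.3808, 0.0084, 0.2093]
tool_rot: [-0.028, 0.966, 0.008, 0.258]
ft_force: [0.7, 0.3, -4.1]
grip_width: 0.0212
```

```bash
python3 - <<'E'
from plan import *
from workcell import bot
o=bot.get_obs();print(o["clock"],o["eef_pos"],o["tool_rot"],o["joint_pos"].round(3),o["grip_width"])
N=np.load("nest.npz");Rn=N["R"];Rt=np.stack([-Rn[:,0],Rn[:,1],-Rn[:,2]],1);print("roterr",(R.from_quat(o["tool_rot"]).inv()*R.from_matrix(Rt)).as_rotvec())
c=bot.camera("wrist");cv2.imwrite("pics/w2.png",c["frame"]);np.savez("w2.npz",**c,p=o["eef_pos"],q=o["tool_rot"])
E
```

```text
9.0 [0.38078458 0.00841821 0.20934112] [-0.02835804  0.96582707  0.00773359  0.25751522] [-0.001 -0.366 -0.781  0.636  0.03  -0.052] 0.02118552003496069
roterr [-0.00106604 -0.00245849 -0.00251985]
```

View pics/w2.png

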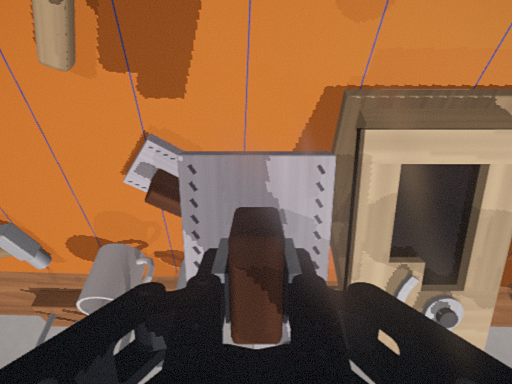

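```bash
python3 - <<'E'
from h import *
c=dict(np.load("w2.npz"))
f=c["frame"]
cv2.imwrite("pics/w2c.png",cv2.resize(f[140:340,360:512],None,fx=3,fy=3,interpolation=cv2.INTER_CUBIC)[:600])
print(f[200,370:500,1])
print(f[150:300,400,1]); print(f[150:300,450,1])
N=np.load("nest.npz");print(proj(c,N["face"]+np.c_[CUT,np.zeros(6)]@N["R"].T).round(1));print(proj(c,N["o"]+np.c_[CUT,np.zeros(6)]@N["R"].T).round(1))
E
```

```text
[176 176 173 172 175 172 165 162 159 153 150 151 151 149 148 147 151 151
 155 154 155 159 155 156 160 158 132  65  50  58  65  62  60  62  64  64
  63  58  72  65  67  69  65  71  66  69  70  61  66  70  70  68  68  67
  59  63  59  56  58  58  55  57  55  52  48  44  48  55  43  41  39  46
  39  43  34  42  40  38  41  48  37  44  44  38  46  42  37  37  37  44
  49  37  43  43  38  34  29  39  35  33  38  26  41  65  88  84  81  86
  86  87  76  81 128 167 175 175 175 178 178 179 182 181 180 178 178 179
 177 170 173 168]
[169 173 169 175 177 176 178 177 179 177 176 177 176 173 163 155 151 154
 152 146 130 127 122 106  90  82  75  80  69  67  67  65  64  68  64  63
  62  65  67  59  67  62  58  57  61  60  64  56  65  61  65  60  57  64
  61  61  58  53  60  57  49  56  57  61  58  58  54  54  55  55  52  58
  54  54  51  50  53  58  54  52  59  51  58  50  50  50  52  51  48  53
  48  52  52  53  56  57  54  39  36  41  41  41  44  35  40  46  45  75
  86  87  84  78 109 141 141 130 106 103 108 112 124 121 121 126 122 123
 126 124 124 123 118 117 104  95  90  83  84  81  81 105 140 166 198 196
 195 195 195 193 197 193]
[170 170 169 167 169 174 180 181 182 181 182 180 185 180  66  41  44  37
  44  53  40  38  41  49  53  42  46  44  41  46  42  46  41  46  46  42
  40  46  42  37  39  42  41  47  46  40  53  38  42  40  37  38  45  47
  32  36  41  47  42  42  37  33  42  36  42  38  36  40  41  38  39  47
  46  40  38  42  42  49  39  42  41  45  39  51  46  45  43  42  48  46
  42  48  44  49  44  51  50  49  50  45  44  46  51  50  46  56  51  54
  48  58  52  47  52  55  58  62  50  52  61  55  54  55  53  53  52  40
  38  49  51  52  47  52  51  46  59  87  88  87  84  81  92 114 123 113
 116  98  87  76 113 185]
[[402.4 162.8]
 [389.7 261.4]
 [426.2 261.4]
 [421.5 289.9]
 [464.9 289.9]
 [491.5 162.7]]
[[396.7 160.6]
 [384.9 255.9]
 [420.1 255.8]
 [415.7 283.5]
 [457.6 283.5]
 [482.3 160.5]]
```

View pics/w2c.png

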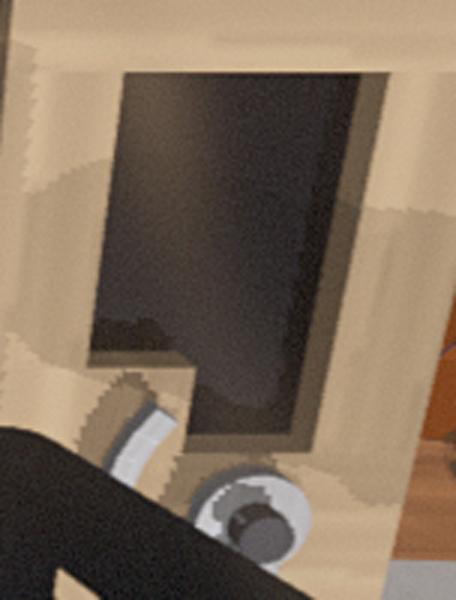

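```bash
python3 - <<'E'
from h import *
c=dict(np.load("w2.npz"));f=c["frame"]
Rt=R.from_quat(c["q"]).as_matrix();Ri=np.stack([-Rt[:,0],Rt[:,1],-Rt[:,2]],1)
o=c["p"]-Ri@[-.0004,0,.0306]
P=np.array([[-50,-38,14],[-50,38,14],[20,-38,14],[20,38,14],[-25,-11,54],[-25,11,54],[25,-11,54],[25,11,54]])/1e3
print(proj(c,o+P@Ri.T).round(1))
v=cv2.resize(f[130:310,165:350],None,fx=3.2,fy=3.2,interpolation=cv2.INTER_CUBIC)
cv2.imwrite("pics/w2d.png",v)
sat=f.astype(int).max(2)-f.astype(int).min(2)
for r in (165,180,200,220,235): print(r,"left",sat[r,172:190],"right",sat[r,326:344])
for cc in (200,230,300,320): print(cc,sat[146:160,cc],f[146:160,cc,2])
E
```

```text
[[178.  154. ]
 [338.5 154.2]
 [187.  284.5]
 [328.8 284.7]
 [229.2 236.6]
 [288.2 236.6]
 [232.  347.3]
 [284.6 347.4]]
165 left [ 7  8  8  6  8  9 10  7  7  8  9  7  7  6  9  7  6 10] right [ 6  7 10  7  8  8  9  8  7  9 37 43 40 37 43 39 41 41]
180 left [32 26 27 26 30 28 17 11  7  8  8 10  7  7  7  7  8  8] right [ 8  6  8  9  9 10  8  8  9 36 38 41 43 38 39 40 38 38]
200 left [46 46 39 32 32 31 31 22 10  6  9  8  7  9  8 10  7  8] right [11  8  8 10  8  7  9 19 36 35 34 38 37 38 40 36 37 40]
220 left [151 153 155 152 154 152 152 155 154 100  23   7   9   8   7   7   8   7] right [ 8  6  7 10  7  9 26 34 29 29 33 32 30 33 33 33 30 32]
235 left [158 152 154 154 155 154 151 150 156 159  97  15   8   8   7   8   7  10] right [ 9  9  8  9 11 27 27 37 36 37 38 44 35 34 34 36 34 35]
200 [152 151 149 154 143  50   6   8   7   9   8  10   9  10] [205 204 198 202 200 125  86  92  97 132 140 147 149 140]
230 [145 145 146 150 139  55  20  16  20  16  14  12  15  11] [206 207 206 208 206 137 106 103 108 135 144 142 142 142]
300 [ 97 102 103 102  94  34  13  13  12  11   8   9   9  10] [151 151 150 153 148 116 101  99 104 133 165 180 178 178]
320 [108 106 108 110 101  31   7   6   9  10   9   7   8   7] [149 149 148 149 147 106  89  90  95 131 161 179 175 175]
```

View pics/w2d.png

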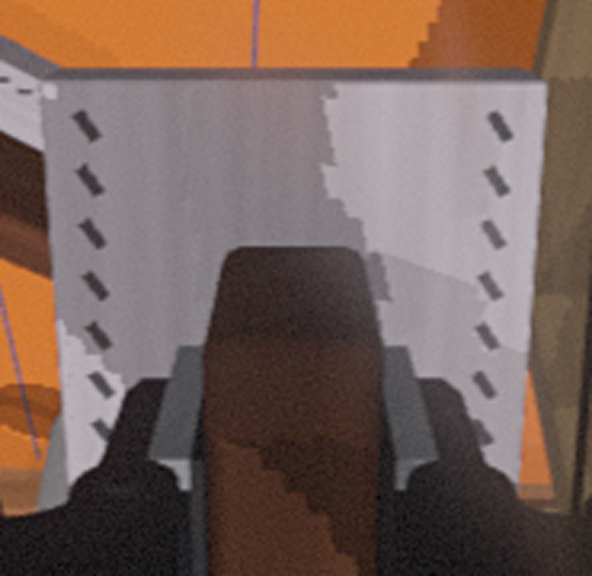

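```bash
cat > rel.py <<'E'
from plan import *
from workcell import bot
o=bot.get_obs();N=np.load("nest.npz");Rn=N["R"];Rt=np.stack([-Rn[:,0],Rn[:,1],-Rn[:,2]],1)
rc=R.from_quat(o["tool_rot"])
print(o["clock"],"tcp in nest mm",(Rn.T@(o["eef_pos"]-N["o"])*1e3).round(2),"rot err(tool rv)",(rc.inv()*R.from_matrix(Rt)).as_rotvec().round(4),"F nest",(Rn.T@o["ft_force"]).round(1),"grip",o["grip_width"].round(4))
E
python3 rel.py
```

```text
Traceback (most recent call last):
  File "rel.py", line 5, in <module>
    print(o["clock"],"tcp in nest mm",(Rn.T@(o["eef_pos"]-N["o"])*1e3).round(2),"rot err(tool rv)",(rc.inv()*R.from_matrix(Rt)).as_rotvec().round(4),"F nest",(Rn.T@o["ft_force"]).round(1),"grip",o["grip_width"].round(4))
                                                                                                                                                                                                   ^^^^^^^^^^^^^^^^^^^^^
AttributeError: 'float' object has no attribute 'round'
```

```bash
sed -i 's/o\["grip_width"\].round(4)/round(o["grip_width"],4)/' rel.py; python3 rel.py
```

```text
9.05 tcp in nest mm [ -31.4  -170.44  159.73] rot err(tool rv) [-0.0011 -0.0017 -0.0024] F nest [-1.4  0.8 -2.3] grip 0.0212
```

play_rows:
  plan: [-3,12,0,-0.0011,-0.0017,-0.0024,-3,20,0,0,0,0,-4,24,0,0,0,0,-4,24,0,0,0,0,-4,24,0,0,0,0,-4,24,0,0,0,0,-4,24,0,0,0,0,-3,18,0,0,0,0,0,0,15,0,0,0,0,0,18,0,0,0,0,0,18,0,0,0,0,0,15,0,0,0,0,0,12,0,0,0,0,0,10,0,0,0,0,0,0,0,0,0,0,0,0,0,0,0]

```text
clock: 11.05
eef_pos: [0.44, 0.1829, 0.1491]
tool_rot: [-0.031, 0.965, 0.008, 0.26]
ft_force: [0.0, 0.5, -3.9]
grip_width: 0.0213
```

```bash
python3 rel.py;  python3 - <<'E'
from h import *
from workcell import bot
for n in ["wrist","top","scene"]:
    o=bot.get_obs();c=bot.camera(n);cv2.imwrite(f"pics/{n}3.png",c["frame"]);np.savez(f"{n}3.npz",**c,p=o["eef_pos"],q=o["tool_rot"])
f=cv2.imread("pics/scene3.png");cv2.imwrite("pics/scene3c.png",cv2.resize(f[130:290,270:420],None,fx=3.5,fy=3.5,interpolation=2))
E
```

```text
11.05 tcp in nest mm [-1.59  0.13 72.52] rot err(tool rv) [0.001  0.0019 0.0015] F nest [-1.9  0.5 -3.4] grip 0.0213
```

View pics/wrist3.png

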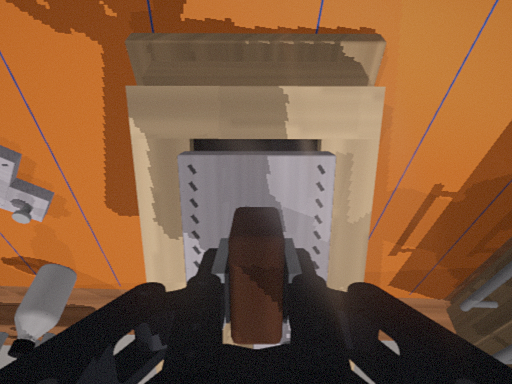

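View pics/scene3c.png

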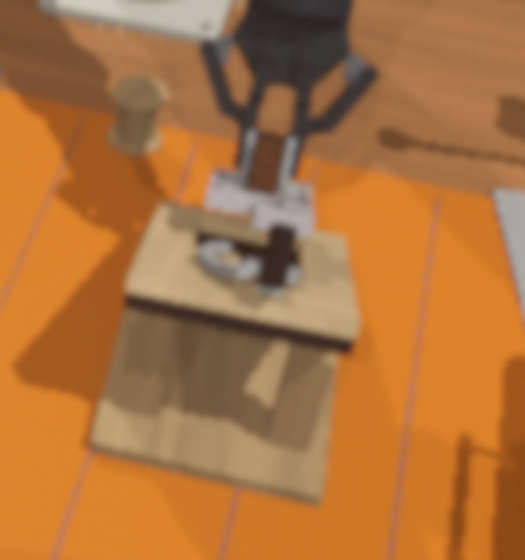

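```bash
python3 - <<'E'
from h import *
c=dict(np.load("wrist3.npz"));f=c["frame"]
N=np.load("nest.npz")
print(proj(c,N["face"]+np.c_[CUT,np.zeros(6)]@N["R"].T)[[0,5]].round(1))
Rt=R.from_quat(c["q"]).as_matrix();Ri=np.stack([-Rt[:,0],Rt[:,1],-Rt[:,2]],1)
o=c["p"]-Ri@[-.0004,0,.0306]
P=np.array([[-50,-38,14],[-50,38,14],[20,-38,14],[20,38,14]])/1e3
print(proj(c,o+P@Ri.T).round(1))
print(f[142,184:200,1],f[147,184:200,1]);print(f[142,312:330,1],f[147,312:330,1])
for cc in(200,230,280,310):print(cc,f[132:160,cc,1])
for r in (165,180,200,220): print(r,f[r,172:190,1],f[r,326:344,1])
E
```

```text
[[191.4 137.1]
 [323.8 137.4]]
[[178.  154.1]
 [338.5 154.2]
 [187.  284.6]
 [328.8 284.7]]
[127 124 127 126 124 113  73  70  67  55  36  20  25  32  27  29] [121 124 126 128 127 111  76  73  70  58  33  37  27  27  27  32]
[ 70  58  46  51  44  59  80  82  79 133 166 161 162 163 164 166 167 167] [ 64  64  59  53  55  66  85  82  95 140 162 164 164 164 166 168 166 168]
200 [133 132 128 124 123 129 100  36  22  24  29  19  30  27  23  27  28  30
  41  75  77  80  89 116 126 131 130 129]
230 [128 127 126 125 124 127 126  53  46  50  55  51  49  52  51  48  48  46
  51  71  84  84  90 114 120 122 123 123]
280 [127 126 130 125 127 127 127  47  42  43  36  42  43  41  41  44  44  47
  47  77  82  81  85 122 154 163 160 165]
310 [164 168 169 170 174 176 171  92  58  68  74  73  69  73  71  72  68  74
  80  88 100 100 100 122 143 156 157 155]
165 [120 119 122 116 117 116 122 130 126 132 129 122 124 128 128 114  80  59] [162 161 161 164 167 169 167 167 162 159 155 153 153 152 148 147 147 144]
180 [116 120 119 116 119 119 119 121 129 130 130 123 127 126 124 127 128 127] [161 165 165 164 166 167 167 159 153 155 151 151 153 153 148 148 144 146]
200 [120 120 119 117 116 120 123 112 112 128 128 128 126 129 128 124 124 103] [163 165 169 166 167 163 150 142 152 154 151 154 149 149 149 148 148 148]
220 [121 122 122 118 119 117 121 120 121 124 122 130 127 127 125 128 124 122] [164 168 167 166 164 156 154 148 149 146 145 148 149 151 150 146 149 149]
```

play_rows:
  plan: [0.8,-0.7,4,0.001,0.0019,0.0015,0,0,6,0,0,0,0,0,6,0,0,0,0,0,5,0,0,0,0,0,4,0,0,0,0,0,2,0,0,0,0,0,0,0,0,0,0,0,0,0,0,0]

```text
clock: 12.2
eef_pos: [0.4527, 0.1829, 0.1252]
tool_rot: [-0.03, 0.965, 0.008, 0.259]
ft_force: [-0.3, -0.5, -4.0]
grip_width: 0.0213
```

```bash
python3 rel.py;  python3 - <<'E'
from h import *
from workcell import bot
for n in ["wrist"]:
    o=bot.get_obs();c=bot.camera(n);cv2.imwrite(f"pics/{n}4.png",c["frame"]);np.savez(f"{n}4.npz",**c,p=o["eef_pos"],q=o["tool_rot"])
f=cv2.imread("pics/wrist4.png");cv2.imwrite("pics/wrist4c.png",cv2.resize(f[110:300,150:370],None,fx=3,fy=3,interpolation=2))
E
```

```text
12.2 tcp in nest mm [-2.56 -0.61 45.43] rot err(tool rv) [-0.0001 -0.0001  0.0002] F nest [-2.3 -0.5 -3.3] grip 0.0213
```

View pics/wrist4c.png

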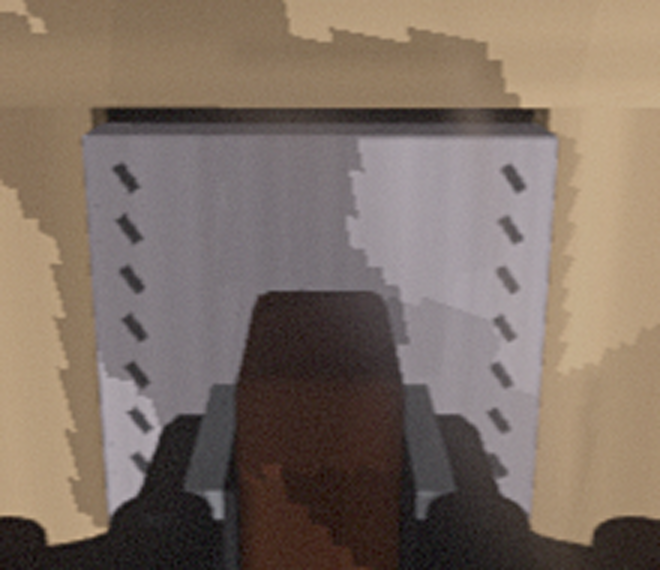

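play_rows:
  plan: [0,0,2,0,0,0,0,0,2,0,0,0,0,0,2,0,0,0,0,0,2,0,0,0,0,0,0,0,0,0]

```text
clock: 12.88
eef_pos: [0.4566, 0.1831, 0.1179]
tool_rot: [-0.03, 0.966, 0.008, 0.258]
ft_force: [0.4, -0.1, -4.0]
grip_width: 0.0212
```

```bash
python3 rel.py
```

```text
12.875 tcp in nest mm [-2.86 -0.71 37.16] rot err(tool rv) [-0.0003 -0.0007  0.0003] F nest [-1.6 -0.1 -3.7] grip 0.0212
```

In the cutout with no contact force; I'll go on down.

play_rows:
  plan: [0,0,2,0,0,0,0,0,2,0,0,0,0,0,1,0,0,0,0,0,1,0,0,0,0,0,0.5,0,0,0,0,0,0,0,0,0]

```text
clock: 13.62
eef_pos: [0.4596, 0.1833, 0.1129]
tool_rot: [-0.03, 0.965, 0.008, 0.259]
ft_force: [-5.6, -1.2, 2.7]
grip_width: 0.0212
```

```bash
python3 rel.py
```

```text
13.625 tcp in nest mm [-2.76 -0.63 31.35] rot err(tool rv) [-0.     -0.0001  0.0005] F nest [-3.5 -0.9  5.2] grip 0.0212
```

play_rows:
  plan: [0,0,0,0,0,0,0,0,0,0,0,0,0,0,0,0,0,0,0,0,0,0,0,0,0,0,-10,0,0,0,0,0,-20,0,0,0,0,0,-30,0,0,0,0,0,-40,0,0,0,0,0,-20,0,0,0,0,0,0,0,0,0,0,0,0,0,0,0]
  hand: 55

```text
clock: 15.0
eef_pos: [0.3998, 0.1795, 0.216]
tool_rot: [-0.03, 0.966, 0.008, 0.258]
ft_force: [-0.2, 0.0, -0.2]
grip_width: 0.0467
```

```bash
python3 rel.py;  python3 - <<'E'
from h import *
from workcell import bot
for n in ["wrist","top"]:
    o=bot.get_obs();c=bot.camera(n);cv2.imwrite(f"pics/{n}5.png",c["frame"]);np.savez(f"{n}5.npz",**c,p=o["eef_pos"],q=o["tool_rot"])
    N=np.load("nest.npz");P,u,v=pts(c,np.ones((384,512),bool));L=(P-N["o"])@N["R"]
    for nm,b in dict(back=(-.045,-.03,-.03,.03),left=(-.02,.03,.02,.034),right=(-.02,.03,-.034,-.02),tab=(.045,.05,.0,.036),board=(-.055,.05,.05,.06),boardR=(-.055,.05,-.06,-.05)).items():
        s=(L[:,0]>b[0])&(L[:,0]<b[1])&(L[:,1]>b[2])&(L[:,1]<b[3]);
        if s.sum():print(n,nm,s.sum(),np.median(L[s,2])*1e3)
E
```

```text
15.0 tcp in nest mm [ -3.06  -0.77 150.55] rot err(tool rv) [-0.0002 -0.0007  0.0004] F nest [-0.3  0.  -0.1] grip 0.0467
wrist back 1225 14.462905386832928
wrist left 4681 178.11701526753458
wrist right 4917 180.1049883976263
wrist tab 224 14.650469770642522
wrist board 4286 205.5590377203604
wrist boardR 6290 207.99512763751034
top back 91 14.025976306100668
top left 567 185.01676809059188
top right 1597 313.16705075900285
top tab 26 14.848956710059602
top board 389 14.200618837256156
top boardR 352 13.614235173296965
```

View pics/wrist5.png

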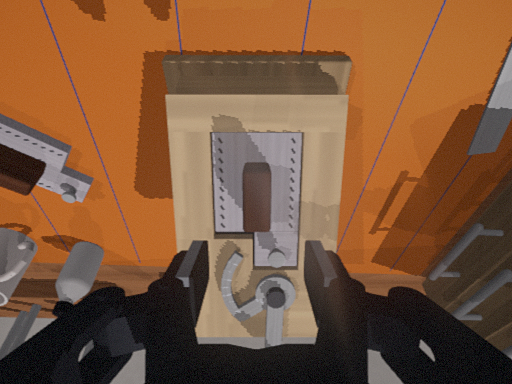

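```bash
python3 - <<'E'
from h import *
N=np.load("nest.npz")
for n in ["top0"]:
    c=dict(np.load(n+".npz"));P,u,v=pts(c,np.ones((384,512),bool));L=(P-N["o"])@N["R"]
    s=(L[:,2]>.062)&(L[:,2]<.076)&(abs(L[:,0]-.166)<.03)&(abs(L[:,1]-.01)<.03);q=L[s]
    print(n,q.mean(0),q.min(0),q.max(0),s.sum())
    s=(L[:,2]>.03)&(L[:,2]<.055)&(abs(L[:,0]-.166)<.03)&(abs(L[:,1]-.01)<.03);q=L[s];print(q.mean(0),s.sum())
    for th in (0,.06,.12):
        print(th,proj(c,N["o"]+np.array([[.096+.07*np.cos(th),.018-.07*np.sin(th),z] for z in(.068,.028)])@N["R"].T).round(1))
    f=c["frame"];cv2.imwrite("pics/post0.png",cv2.resize(f[160:215,105:165],None,fx=9,fy=9,interpolation=2))
E
```

```text
top0 [0.16715696 0.01380298 0.0672029 ] [0.15873005 0.00605085 0.06211086] [0.17512337 0.02295339 0.07069252] 74
[0.17017329 0.00994187 0.04338578] 52
0 [[119.7 178.5]
 [124.8 171.1]]
0.06 [[122.  178.4]
 [127.  171. ]]
0.12 [[124.2 178.3]
 [129.1 171. ]]
```

View pics/post0.png

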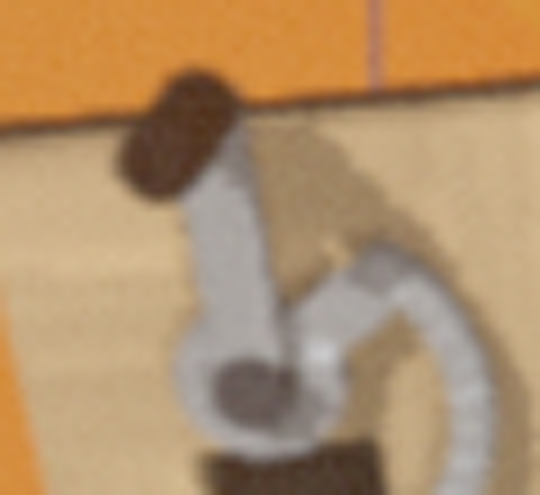

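play_rows:
  plan: [-19,1.3,0,0,0,0,-30,2.4,0,0,0,0,-30,2.4,0,0,0,0,-30,2.4,0,0,0,0,-30,2.4,0,0,0,0,-30,2.4,0,0,0,0.07,0,0,0,0,0,0,0,0,0,0,0,0]

```text
clock: 16.1
eef_pos: [0.5443, 0.2014, 0.2987]
tool_rot: [0.004, 0.966, 0.016, 0.256]
ft_force: [-0.5, -0.0, 0.2]
grip_width: 0.047
```

```bash
python3 rel.py;  python3 - <<'E'
from h import *
from workcell import bot
for n in ["wrist"]:
    o=bot.get_obs();c=bot.camera(n);cv2.imwrite(f"pics/{n}6.png",c["frame"]);np.savez(f"{n}6.npz",**c,p=o["eef_pos"],q=o["tool_rot"])
E
```

```text
16.1 tcp in nest mm [164.3   12.18 149.41] rot err(tool rv) [-0.0016 -0.004  -0.0686] F nest [-0.3 -0.   0.4] grip 0.047
```

View pics/wrist6.png

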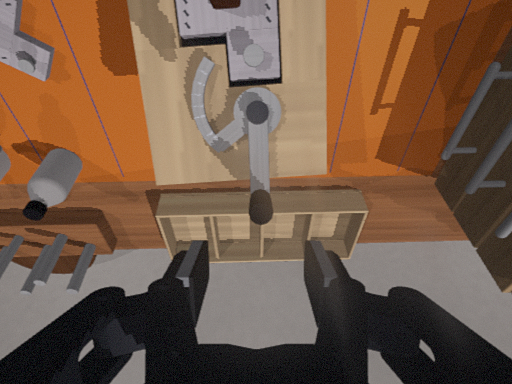

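Wrist view: the post (260, 205) sits between the open fingers (about 205 and 310). The stud is at (254, 55) and the hook is open. Next I'll lower to cage the post.

play_rows:
  plan: [-1,0,12,0,0.002,0,0,0,20,0,0,0,0,0,20,0,0,0,0,0,20,0,0,0,0,0,15,0,0,0,0,0,10,0,0,0,0,0,6,0,0,0,0,0,0,0,0,0,0,0,0,0,0,0]

```text
clock: 17.27
eef_pos: [0.5976, 0.2052, 0.2128]
tool_rot: [0.004, 0.966, 0.017, 0.258]
ft_force: [0.3, -0.2, -0.4]
grip_width: 0.0467
```

play_rows:
  plan: [0,0,0,0,0,0,0,0,0,0,0,0,0,0,0,0,0,0]
  hand: 34

```text
clock: 17.65
eef_pos: [0.5974, 0.2052, 0.2123]
tool_rot: [0.004, 0.966, 0.017, 0.257]
ft_force: [-0.1, -0.1, 0.0]
grip_width: 0.0289
```

```bash
python3 rel.py
```

```text
17.65 tcp in nest mm [167.28  12.69  48.  ] rot err(tool rv) [ 0.0001 -0.0019 -0.0698] F nest [-0.1 -0.1  0.1] grip 0.0289
```

play_rows:
  plan: [0.2,-3.5,0,0,0,0.05,0.35,-7,0,0,0,0.1,0.35,-7,0,0,0,0.1,0.35,-7,0,0,0,0.1,0.35,-7,0,0,0,0.1,0.35,-7,0,0,0,0.1,0.35,-7,0,0,0,0.1,0.35,-7,0,0,0,0.1,0.35,-7,0,0,0,0.1,0.35,-7,0,0,0,0.1,0.35,-7,0,0,0,0.1,0.35,-7,0,0,0,0.1,0.2,-3.5,0,0,0,0.05,0,0,0,0,0,0]

```text
clock: 19.4
eef_pos: [0.5586, 0.1406, 0.1878]
tool_rot: [0.549, 0.795, 0.159, 0.203]
ft_force: [-0.2, 0.2, 0.4]
grip_width: 0.029
```

```bash
python3 rel.py; python3 - <<'E'
from h import *
from workcell import bot
for n in ["wrist","top"]:
    c=bot.camera(n);cv2.imwrite(f"pics/{n}7.png",c["frame"]);np.savez(f"{n}7.npz",**c)
f=c["frame"];cv2.imwrite("pics/top7c.png",cv2.resize(f[130:290,80:260],None,fx=3.5,fy=3.5,interpolation=2))
E
```

```text
19.4 tcp in nest mm [118.02 -49.37  48.1 ] rot err(tool rv) [-1.1000e-03 -1.6000e-03 -1.2693e+00] F nest [0.  0.2 0.5] grip 0.029
```

View pics/wrist7.png

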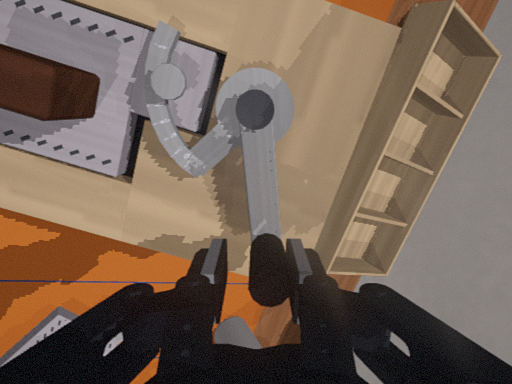

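View pics/top7c.png

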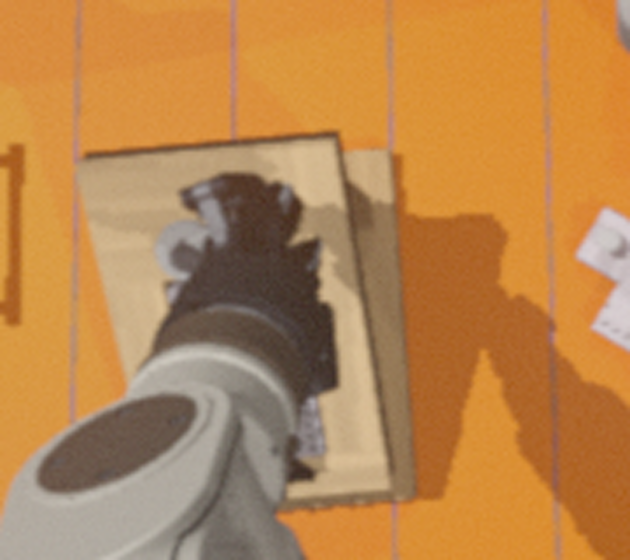

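play_rows:
  plan: [0.15,-4.2,0,0,0,0.06,0.15,-4.2,0,0,0,0.06,0.15,-4.2,0,0,0,0.06,0.15,-4.2,0,0,0,0.06,0.15,-4.2,0,0,0,0.06,0.15,-4.2,0,0,0,0.06,0.15,-4.2,0,0,0,0.06,0.15,-4.2,0,0,0,0.06,0,0,0,0,0,0]

```text
clock: 20.62
eef_pos: [0.5315, 0.1367, 0.1723]
tool_rot: [0.722, 0.641, 0.204, 0.161]
ft_force: [4.4, -2.8, 1.4]
grip_width: 0.0294
```

```bash
python3 rel.py
```

```text
20.625 tcp in nest mm [ 86.63 -51.6   48.34] rot err(tool rv) [ 1.0000e-04  2.2000e-03 -1.7501e+00] F nest [ 4.3 -3.1 -0.9] grip 0.0294
```

play_rows:
  plan: [0.1,-2.8,0,0,0,0.04,0.1,-2.8,0,0,0,0.04,0.1,-2.8,0,0,0,0.04,0.1,-2.8,0,0,0,0.04,0.1,-2.8,0,0,0,0.04,0,0,0,0,0,0]

```text
clock: 21.38
eef_pos: [0.5192, 0.1393, 0.1652]
tool_rot: [0.783, 0.566, 0.218, 0.14]
ft_force: [2.0, -3.9, 2.5]
grip_width: 0.0289
```

```bash
python3 rel.py
```

```text
21.375 tcp in nest mm [ 72.61 -48.21  48.28] rot err(tool rv) [-1.7000e-03  2.9000e-03 -1.9503e+00] F nest [ 2.7 -4.   1.3] grip 0.0289
```

play_rows:
  plan: [0,-1.5,0,0,0,0.02,0,-1.5,0,0,0,0.02,0,0,0,0,0,0,0,0,0,0,0,0]

```text
clock: 21.88
eef_pos: [0.5166, 0.1403, 0.1638]
tool_rot: [0.794, 0.55, 0.221, 0.135]
ft_force: [2.7, -4.6, 1.7]
grip_width: 0.0289
```

```bash
python3 rel.py
```

```text
21.875 tcp in nest mm [ 69.73 -47.12  48.29] rot err(tool rv) [-1.9000e-03  2.9000e-03 -1.9902e+00] F nest [ 2.9 -4.8  0.3] grip 0.0289
```

play_rows:
  plan: [0,-1,0,0,0,0,0,-1,0,0,0,0,0,0,0,0,0,0,0,0,0,0,0,0]

```text
clock: 22.38
eef_pos: [0.5163, 0.1404, 0.1637]
tool_rot: [0.794, 0.549, 0.221, 0.137]
ft_force: [5.8, -7.6, 0.8]
grip_width: 0.0291
```

```bash
python3 rel.py
```

```text
22.375 tcp in nest mm [ 69.43 -46.94  48.36] rot err(tool rv) [-3.0000e-04  6.4000e-03 -1.9912e+00] F nest [ 5.  -7.9 -2. ] grip 0.0291
```

play_rows:
  plan: [0,-1.5,0,0,0,0,0,-1.5,0,0,0,0,0,0,0,0,0,0,0,0,0,0,0,0]

```text
clock: 22.88
eef_pos: [0.5161, 0.1405, 0.1637]
tool_rot: [0.794, 0.548, 0.223, 0.139]
ft_force: [13.5, -9.5, -1.2]
grip_width: 0.0292
```

```bash
python3 rel.py; python3 - <<'E'
from h import *
from workcell import bot
c=bot.camera("wrist");cv2.imwrite(f"pics/wrist8.png",c["frame"])
E
```

```text
22.875 tcp in nest mm [ 69.25 -46.82  48.42] rot err(tool rv) [ 0.0023  0.0122 -1.9929] F nest [ 10.5 -10.3  -7.4] grip 0.0292
```

View pics/wrist8.png

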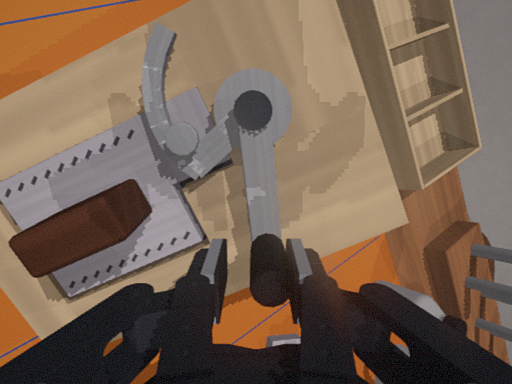

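The arm has stopped advancing and the force is up, so the cam is at its stop. The hook surrounds the stud (180, 138). I'll relieve the push and retreat.

play_rows:
  plan: [0,4,0,0,0,0,0,4,0,0,0,0,0,1,0,0,0,0,0,0,0,0,0,0]

```text
clock: 23.42
eef_pos: [0.5183, 0.1402, 0.1643]
tool_rot: [0.794, 0.551, 0.22, 0.133]
ft_force: [-0.1, -0.0, 0.3]
grip_width: 0.0294
```

```bash
python3 rel.py
```

```text
23.425 tcp in nest mm [ 71.43 -47.25  47.88] rot err(tool rv) [-0.0031 -0.0028 -1.989 ] F nest [ 0.1 -0.   0.3] grip 0.0294
```

play_rows:
  plan: [0,0,0,0,0,0,0,0,0,0,0,0,0,0,0,0,0,0,0,0,-10,0,0,0,0,0,-20,0,0,0,0,0,-30,0,0,0,0,0,-30,0,0,0,0,0,-30,0,0,0,0,0,-20,0,0,0,0,0,0,0,0,0]
  hand: 50

```text
clock: 24.68
eef_pos: [0.4496, 0.136, 0.2887]
tool_rot: [0.793, 0.551, 0.223, 0.134]
ft_force: [-1.2, 0.0, -0.8]
grip_width: 0.0428
```

play_rows:
  plan: [15,0,-10,0,0,0,30,0,-10,0,0,0,30,0,-10,0,0,0,30,0,-10,0,0,0,0,0,0,0,0,0]

```text
clock: 25.3
eef_pos: [0.4611, 0.2342, 0.3421]
tool_rot: [0.793, 0.552, 0.221, 0.133]
ft_force: [-1.6, 0.1, -0.4]
grip_width: 0.0427
```

```bash
python3 rel.py; python3 - <<'E'
from h import *
from workcell import bot
for n in ["wrist","top","scene"]:
    o=bot.get_obs();c=bot.camera(n);cv2.imwrite(f"pics/{n}9.png",c["frame"]);np.savez(f"{n}9.npz",**c)
    if n=="top":cv2.imwrite("pics/top9c.png",cv2.resize(c["frame"][110:290,80:410],None,fx=2.4,fy=2.4,interpolation=2))
E
```

```text
25.3 tcp in nest mm [115.86  50.06 227.54] rot err(tool rv) [-1.0000e-03 -2.7000e-03 -1.9879e+00] F nest [-1.6  0.2  0.4] grip 0.0427
```

View pics/wrist9.png

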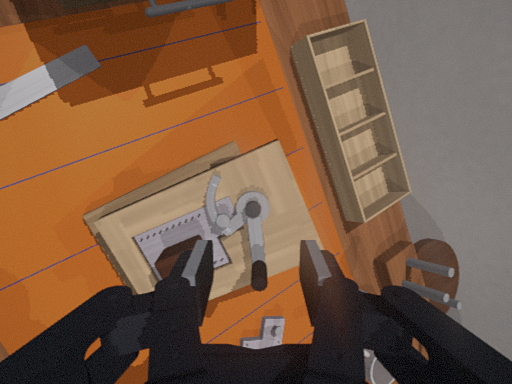

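View pics/top9c.png

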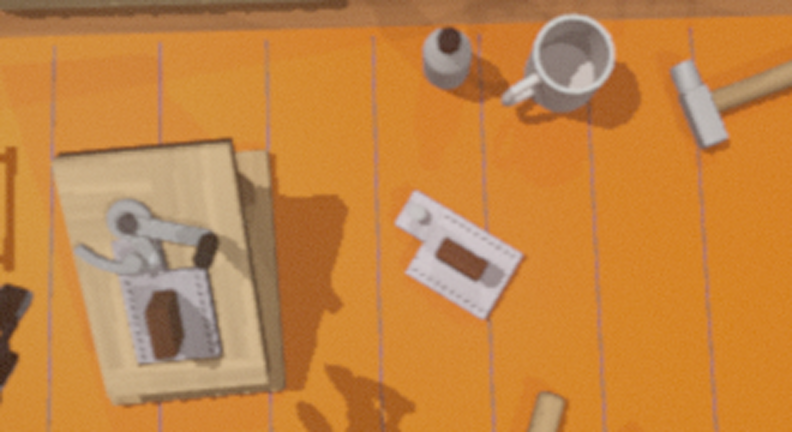

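```bash
python3 - <<'E'
from h import *
N=np.load("nest.npz");c=dict(np.load("top9.npz"));f=c["frame"]
P,u,v=pts(c,np.ones((384,512),bool));L=(P-N["o"])@N["R"]
s=(L[:,2]>.062)&(L[:,2]<.076)&(L[:,0]>.04)&(L[:,0]<.12)&(L[:,1]<-.01)&(L[:,1]>-.09);q=L[s].mean(0);print("post",q,s.sum(),"theta",np.arctan2(.0174-q[1],q[0]-.0963))
for nm,b in dict(back=(-.045,-.03,-.03,.03),left=(-.02,.03,.02,.034),right=(-.02,.03,-.034,-.02),board=(-.055,.03,.05,.06),boardR=(-.055,.03,-.06,-.05),boardL=(-.075,-.06,-.03,.03)).items():
    s=(L[:,0]>b[0])&(L[:,0]<b[1])&(L[:,1]>b[2])&(L[:,1]<b[3]);print(nm,s.sum(),(np.median(L[s,2])*1e3).round(2))
s=(L[:,2]>.048)&(L[:,2]<.06)&(abs(L[:,0])<.04)&(abs(L[:,1])<.03);print("grip top ctr",L[s].mean(0))
cv2.imwrite("pics/t9z.png",cv2.resize(f[185:270,105:185],None,fx=7,fy=7,interpolation=2))
for x in(-.055,-.05,-.045,-.055+.0):pass
print(proj(c,N["o"]+np.array([[-.055,-.03,.012],[-.055,.03,.012],[-.05,-.03,.014],[-.05,.03,.014],[-.055,-.03,.014]])@N["R"].T).round(1))
w=dict(np.load("wrist9.npz"))
cv2.imwrite("pics/w9z.png",cv2.resize(w["frame"][150:310,80:290],None,fx=3.5,fy=3.5,interpolation=2))
E
```

```text
post [ 0.07574248 -0.05039056  0.06739849] 68 theta 1.8652325656356648
back 83 13.72
left 116 13.64
right 134 13.9
board 158 11.68
boardR 160 11.95
boardL 165 12.02
grip top ctr [2.31237529e-03 6.50529207e-05 5.30226698e-02]
[[168.4 259.7]
 [141.4 262.2]
 [167.9 258.3]
 [140.8 260.8]
 [168.2 260.2]]
```

View pics/t9z.png

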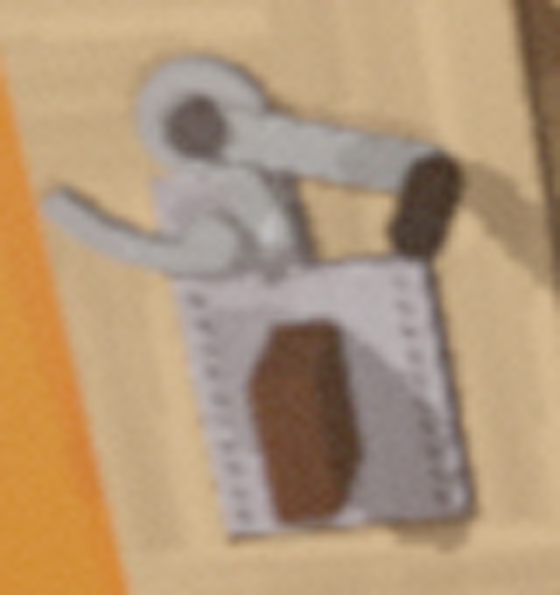

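View pics/w9z.png

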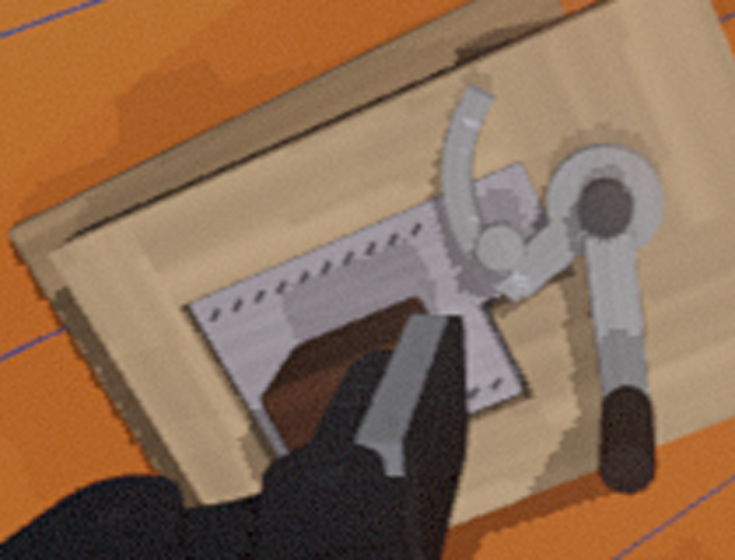

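```bash
python3 - <<'E'
from h import *
N=np.load("nest.npz");w=dict(np.load("wrist9.npz"))
o=N["o"]+N["R"]@[.0003,-.0006,0]
v=cv2.resize(w["frame"][150:310,80:290],None,fx=3.5,fy=3.5,interpolation=2)
def dr(v,w,poly,z,dx,col,off,s):
    p=proj(w,o+np.c_[poly+[dx,0],np.full(6,z)]@N["R"].T);cv2.polylines(v,[np.round((p-off+.5)*s).astype(int).reshape(-1,1,2)],True,col,1)
a=v.copy();dr(a,w,CUT,.012,0,(0,0,255),[80,150],3.5);dr(a,w,INS,.014,0,(0,255,0),[80,150],3.5);dr(a,w,INS,.014,-.005,(255,0,0),[80,150],3.5)
cv2.imwrite("pics/w9o.png",a)
E
```

```text
(no output)
```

View pics/w9o.png

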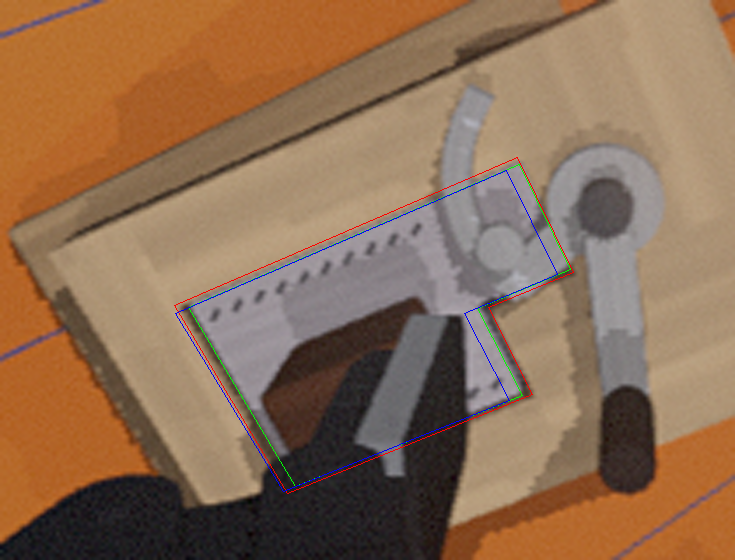

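```bash
python3 - <<'E'
from h import *
N=np.load("nest.npz");o=N["o"]+N["R"]@[.0003,-.0006,0]
for n,ro in (("wrist9",(225,300,235,290)),("top9",(195,230,150,180))):
    w=dict(np.load(n+".npz"));r0,r1,c0,c1=ro
    v=cv2.resize(w["frame"][r0:r1,c0:c1],None,fx=8,fy=8,interpolation=2)
    for th,col in((1.885,(0,255,0)),(1.8,(0,0,255))):
        for z in(.068,.028):
            a=np.linspace(0,6.28,40);ce=np.array([.096+.07*np.cos(th),.018-.07*np.sin(th)])
            p=proj(w,o+np.c_[ce[0]+.009*np.cos(a),ce[1]+.009*np.sin(a),np.full(40,z)]@N["R"].T)
            cv2.polylines(v,[np.round((p-[c0,r0]+.5)*8).astype(int).reshape(-1,1,2)],True,col,1)
    cv2.imwrite(f"pics/{n}p.png",v)
E
```

```text
(no output)
```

View pics/wrist9p.png

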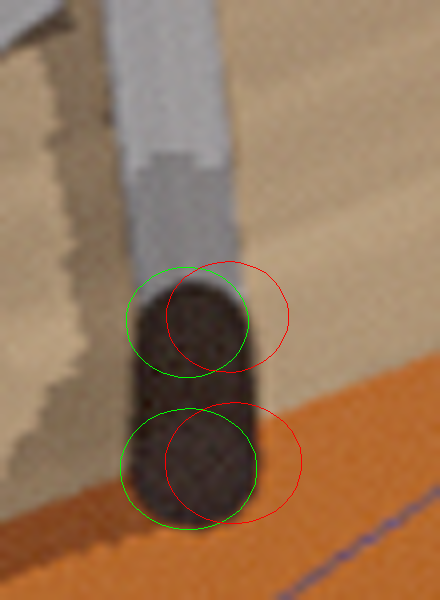

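View pics/top9p.png

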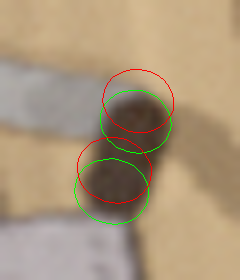

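```bash
python3 -c "
from workcell import bot
print(bot.job_done(),bot.get_obs()['clock'])"
```

```text
the job is handed in; nothing more can be done
the job is handed in; nothing more can be done
```

The matching insert is seated flat in the jig cutout, and the cam lever is swung to its stop with the hook around the stud. The job is handed in; the arm was last read at 25.3 s, clear of everything.

I picked the insert with its tab on the left, the one farther from the jig. I gripped it by the grip, turned and tilted it to the 30° slope, and lowered it in. Then I caged the post loosely between the fingers and swung the lever clockwise.

**Last checks**
- **Seating:** depth readings put the plate about 1.9 mm above the board face, against 2 mm expected, and it lies flat.
- **Cam at the stop:** commanding 3 mm more moved the tool only 0.2 mm, and the force rose to about 16 N.
- **Drawn tight:** in the wrist image the insert's outline fits the tight position (x = 0). The gap at the lower end looked nearer 2 mm than the roughly 3 mm expected in that view.
- **Surroundings:** the mirror insert lies where it was, and the bottle and mug are upright.

**A small disagreement:** the top camera's depth gives a cam angle of about 1.865 rad, against 1.885 rad at the stop. The tool position at the stop gives about 1.89 rad. A 1 mm measuring error amounts to about 0.015 rad, so I went by the force.

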